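# Rack the cap blanks by thickness

## Task

Two hardwood cap blanks for wooden organ pipes, a thin and a thick one, stand on edge on the bench. Put each upright into the slot of the wooden rack that fits its thickness, the narrowest slot that it goes into: right down on the slot's floor and roughly centred along the slot. One of the three slots is too narrow for both and stays empty.

Things in the scene. Friction and masses are not known exactly. Their poses are not given: they have to be found in the camera images.
- thin_blank: The thin cap blank: plain brown hardwood board standing on its lower edge on the bench, 18 mm thick (its y), 80 mm long (its x), 100 mm tall (its z), mass about 100 g, not fixed. Origin: centre of the lower edge face. Grip it across the thickness from above, with the fingertips at least 50 mm above its lower edge so that they stay clear of the rack when it is in
- thick_blank: The thick cap blank: plain brown hardwood board standing on its lower edge on the bench, 34 mm thick (its y), 80 mm long (its x), 100 mm tall (its z), mass about 190 g, not fixed. Origin: centre of the lower edge face. Grip it across the thickness from above, with the fingertips at least 50 mm above its lower edge so that they stay clear of the rack when it is in
- slot_medium (a point): The middle-sized slot 25 mm wide (its y), 90 mm long, open at both ends (its x), dark-floored, 38 mm deep with a 6 mm bevelled mouth, in one of three pale blocks standing side by side at 80 mm spacing, in any order, on the rack's fixed dark base board. Point: centre of the slot's floor, 12 mm above the bench (z up; rack top at 50 mm). Fits the thin blank. (The third slot, 12 mm, takes neither.)
- slot_wide (a point): The widest slot 42 mm wide (its y), 90 mm long, open at both ends (its x), dark-floored, 38 mm deep with a 6 mm bevelled mouth, in one of three pale blocks standing side by side at 80 mm spacing, in any order, on the rack's fixed dark base board. Point: centre of the slot's floor, 12 mm above the bench (z up; rack top at 50 mm). Fits the thick blank.
Not all that is in view belongs to the job. What is shaped like the thick_blank but purple is not meant.

How it is judged:
By the outcome, as a careful person would: the job done as asked, in the order asked, and still so for the second after the job is handed in, with the robot touching nothing.
It also fails if it takes over 67 s, if anything falls off the work surface, if the arm or the gripper's body presses on something with over 40 N, if the wrist force passes 120 N, or if a joint passes its speed limit or range.

## Robot

A 6-joint arm with a two-finger parallel gripper is mounted at the origin on the work surface. World frame = base frame: x ahead of the robot, y to its left, z up, the work surface at z = 0. Lengths are in mm, angles in rad, forces in N, time in s.
With the tool pointing down it reaches from about 275 to 1000 mm from the base axis. Payload 8.4 kg.
Tool frame: the origin (TCP) lies at the very end of the fingers, on their centre line; the grasp point (between the pads) lies 19 mm behind it (r.tcp_to_grasp is the distance from the TCP to the grasp point, in mm); z points along the fingers, y is the line along which they close (so a half turn about z gives the same grasp; the last joint's range is limited). The gripper opens to 85 mm and grips with 20 to 120 N. Pads are 22 mm wide; open, the fingers measure 114 mm over their backs; the gripper's body (76 mm by 85 mm) begins 54 mm behind the grasp point. The pads swing forward as they close: fully open they stand 13 mm farther back than shut.
Start: joints at [-1.31, 0.353, 1.633, -0, 1.155, -0.002], TCP at [162.364, -603.544, 231.281] pointing down, gripper open.
Joint ranges: [-2.63, 2.63], [-0.92, 2.1], [0.06, 2.66], [-1.3, 4.44], [0, 2.69], [-3.02, 3.02]. Speed limits (rad/s): [2.22, 2.22, 2.79, 3.14, 3.14, 3.14].

## Interface

Orientations are given as [roll, pitch, yaw] about the fixed x, y, z axes, in that order (R = Rz(yaw) Ry(pitch) Rx(roll)).
In Python, from rig import r gives the robot as it stands. The module is installed in compiled form; this text tells all that it offers.
- The arm moves only by the tool play_rows, never from a script. Its argument "rows" is a list of rows, each an object with "dp": the shift along the tool's x, y, z in units of 40 mm (1.0 is 40 mm), a list of three; "turn": the turn, a rotation vector about the tool's x, y, z in units of 6 degrees (1.0 is 6 degrees), a list of three; "fingers": the closure, from 0 (fully open) to 1 (shut). In form: [{"dp": [tx, ty, tz], "turn": [wx, wy, wz], "fingers": fingers}, ...]. A call has 1 to 5 rows; each row shifts and turns the commanded pose from where the row before left it, along the tool's axes as they then stand; what a row does not reach is not made up. A row lasts 1/12 s, in which the tool goes at most 41.7 mm and 7.16 degrees, less where a joint would pass 70% of its speed; a pose out of reach is approached as far as the arm can. A call is refused whole if a number of a shift passes 1 or a number of a turn 1, either way. A call with a gripper value outside its range is refused whole. The fingers move at their own pace and stop on an object; "force" is the grip in N (left out, the last holds). Time passes only in rows, so rows that do not move let the fingers close. It gives the time, the measured TCP pose, the force, the opening and the grip force at its end, in the units of the state.
- r.sense(): the state, without advancing time (a new reading comes with each control period).
- r.grab_frame(name): name is "scene" or "top"; returns a dict with "pixels" (420x560x3 uint8, red, green, blue), "fx", "fy", "cx", "cy" (pixels), "pose" (4x4, takes a point from camera to world coordinates). Camera axes: x right, y down, z forward; pixel columns grow to the right and rows downward; lengths in mm; the calibration is good to about 2 mm. A picture is of the moment at which its call begins. There is no depth.
- r.sign_off(): hands the job in; it is judged then, once.
The state is a dict: "clock": time; "qpos": joint angles; "qvel": joint speeds; "joint_efforts": joint torques, N m; "eef_pos": TCP position; "tcp_rot": TCP orientation; "contact_force": force on the tool from outside, world axes, zero at the start; "wrist_torque": the same for the moment, N m; "opening": opening from 0.0 (shut) to 1.0 (fully open); "grasp_force": force on a finger pad.
Only numpy, scipy, OpenCV 4.12 (cv2) and the standard library are available. Lean on these libraries where they do the work, as an engineer would, in place of code of your own. Each camera call takes 0.05 s, during which the arm holds its last target. There are 200 camera calls.

## Working session

There is one attempt and no reset: what is moved stays moved. The work goes in short steps, Python scripts to look and compute and a tool call to move; the robot and the scene stay as the last step left them, time stands still between calls to the robot, and variables do not carry over. Pictures are saved under pics/ and viewed, at most 10 in all, crops included, and the job is handed in when it is done.

Besides the shell and the picture viewer there is one more tool, called after ">>>" as a command line: name --argument value ..., lists and objects as JSON in quotes. play_rows: Moves the arm, as the interface text tells. Its arguments: {"type":"object","properties":{"rows":{"type":"array"},"force":{"type":"number"}},"required":["rows"]}

```bash
mkdir -p pics && cat > h.py <<'E'
import numpy as np, cv2
from rig import r
def grab(name,fn=None):
    f=r.grab_frame(name)
    if fn: cv2.imwrite('pics/'+fn,np.ascontiguousarray(f['pixels'][:,:,::-1]))
    return f
def ray(f,u,v,z):
    P=np.array(f['pose']);d=P[:3,:3]@np.array([(u-f['cx'])/f['fx'],(v-f['cy'])/f['fy'],1])
    o=P[:3,3];return o+d*(z-o[2])/d[2]
def proj(f,p):
    P=np.array(f['pose']);c=P[:3,:3].T@(np.array(p)-P[:3,3])
    return f['fx']*c[0]/c[2]+f['cx'],f['fy']*c[1]/c[2]+f['cy']
E
python3 - <<'E'
from h import *
for n in('top','scene'):
    f=grab(n,n+'0.png');print(n,f['fx'],f['cx'],f['cy'],np.round(f['pose'],3).tolist())
s=r.sense();print(s)
E
```

```text
top 505.4884399369671 282.5868450026346 209.58565565209835 [[-0.025, -0.98, 0.197, 365.051], [-1.0, 0.027, 0.011, 23.676], [-0.016, -0.196, -0.98, 884.538], [0.0, 0.0, 0.0, 1.0]]
scene 450.2262529760246 282.9571020471155 205.6816414828751 [[-0.303, 0.751, -0.586, 1096.346], [0.953, 0.251, -0.171, 194.834], [0.019, -0.61, -0.792, 785.981], [0.0, 0.0, 0.0, 1.0]]
{'clock': 0.1, 'qpos': array([-1.31040637e+00,  3.53619889e-01,  1.63404734e+00,  2.69743442e-05,
        1.15519369e+00, -2.35524416e-03]), 'qvel': array([-0.00046021,  0.00059111, -0.00238698, -0.00067907, -0.00047468,
        0.00011401]), 'joint_efforts': array([-2.52525651e-04, -6.06358051e+01, -3.42818320e+01, -3.97037411e-05,
        4.01348181e-03,  1.55451733e-05]), 'eef_pos': array([ 162.2597513 , -603.1346335 ,  230.61646178]), 'tcp_rot': array([-3.14032445e+00, -2.76512669e-05,  2.62734273e-01]), 'contact_force': array([ 0.85808099,  0.39478187, -0.21208079]), 'wrist_torque': array([ 0.01027873,  0.03153893, -0.00795356]), 'grasp_force': 0.0, 'opening': 0.9985214015423378}
```

View pics/top0.png

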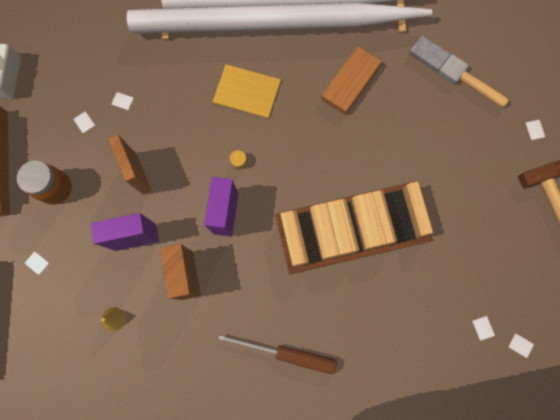

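View pics/scene0.png

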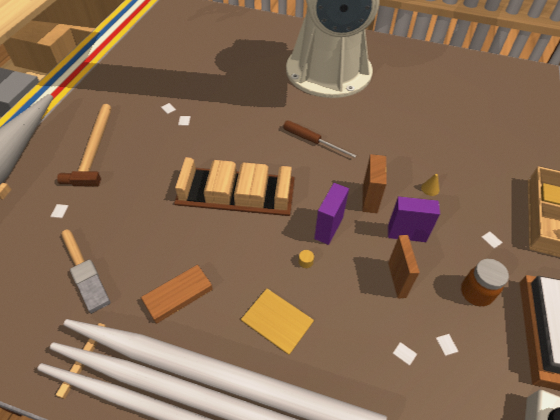

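The top view shows:
- **Brown boards:** a thin one standing at (128,163) and a thicker one at (180,272). A brown block lies flat at (352,80).
- **Purple decoys:** at (221,207) and (125,232).
- **Rack:** slots near (309,236), (356,225) and (400,215).

I'll check the choice in a close crop.

```bash
python3 - <<'E'
from h import *
f=grab('top')
im=np.ascontiguousarray(f['pixels'][:,:,::-1])
a=cv2.resize(im[125:305,95:215],None,fx=3.3,fy=3.3,interpolation=cv2.INTER_CUBIC)
b=cv2.resize(im[170:290,270:440],None,fx=2.3,fy=2.3,interpolation=cv2.INTER_CUBIC)
o=np.zeros((594,396+391,3),np.uint8);o[:,:396]=a[:594,:396];o[:b.shape[0],396:396+b.shape[1]]=b
cv2.imwrite('pics/crop1.png',o)
E
```

```text
(no output)
```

View pics/crop1.png

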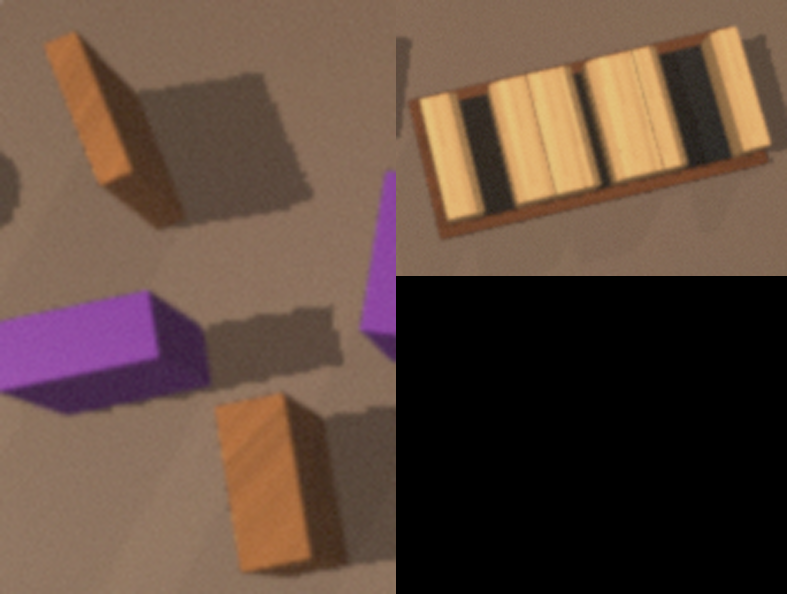

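The crop confirms the picks: thin board top face at about (122,158), thick board top face at about (176,272). The medium slot is the left one at (309,236), the narrow one is in the middle, and the wide one is on the right at (400,215). Next I'll work out positions.

```bash
python3 - <<'E'
from h import *
f=grab('top')
A=lambda p:(p[0]/3.3+95-.35,p[1]/3.3+125-.35); B=lambda p:((p[0]-396)/2.3+270-.28,p[1]/2.3+170-.28)
def rect(n,c,z,T):
    P=np.array([ray(f,*T(q),z)[:2] for q in c]);tl,tr,br,bl=P
    L=(tl+tr-bl-br)/2;W=(tl+bl-tr-br)/2
    print(n,P.mean(0).round(1),'len',np.linalg.norm(L).round(1),'wid',np.linalg.norm(W).round(1),'long yaw deg',np.degrees(np.arctan2(L[1],L[0])).round(1),np.degrees(np.arctan2(W[1],W[0])).round(1)-90)
    return P
rect('thin',[(46,42),(76,33),(131,172),(105,186)],100,A)
rect('thick',[(217,407),(285,394),(312,557),(240,572)],100,A)
R=rect('rack',[(421,99),(738,27),(770,146),(447,221)],50,B)
rect('b1',[(421,99),(530,75),(555,195),(447,221)],50,B)
rect('b3',[(637,50),(738,27),(770,146),(662,170)],50,B)
rect('slot1floor',[(460,97),(492,90),(516,206),(484,214)],50,B)
rect('slot1',[(458,93),(488,84),(516,205),(484,213)],50,B)
rect('slot3',[(659,48),(703,38),(735,157),(686,167)],50,B)
rect('purple1',[(0,0)]*4,100,A)
print(ray(f,221,192,100),ray(f,118,226,100))
E
```

```text
thin [616.5 292.1] len 79.8 wid 14.7 long yaw deg 22.9 21.799999999999997
thick [430.7 202.8] len 78.2 wid 33.4 long yaw deg 9.7 9.799999999999997
rack [506.3 -88.8] len 90.8 wid 239.5 long yaw deg 10.4 11.5
b1 [490.6 -11. ] len 90.3 wid 80.8 long yaw deg 9.8 11.5
b3 [ 522.6 -167.7] len 90.3 wid 78.5 long yaw deg 9.2 11.200000000000003
slot1floor [487.4 -10.7] len 86.8 wid 23.8 long yaw deg 9.5 11.700000000000003
slot1 [489.7  -9.7] len 90.2 wid 23.3 long yaw deg 10.5 13.900000000000006
slot3 [ 519.5 -163. ] len 89.9 wid 34.8 long yaw deg 9.7 10.700000000000003
purple1 [674. 339.] len 0.0 wid 0.0 long yaw deg 0.0 -90.0
[553.91595956 130.38225122 100.        ] [503.32012825 293.59887956 100.        ]
```

>>> play_rows --rows '[{"dp": [0.64, -0.72, 0], "turn": [0, 0, 0], "fingers": 0}, {"dp": [0.64, -0.72, 0], "turn": [0, 0, 0], "fingers": 0}, {"dp": [0.64, -0.72, 0], "turn": [0, 0, 0], "fingers": 0}, {"dp": [0.64, -0.72, 0], "turn": [0, 0, 0], "fingers": 0}, {"dp": [0.64, -0.72, 0], "turn": [0, 0, 0], "fingers": 0}]' --force 50

```text
clock: 0.62
eef_pos: [248.8, -429.5, 231.1]
tcp_rot: [-3.141, -0.0, 0.262]
contact_force: [0.9, -0.3, 0.2]
opening: 0.997
grasp_force: 0.0
```

>>> play_rows --rows '[{"dp": [0.64, -0.72, 0], "turn": [0, 0, 0], "fingers": 0}, {"dp": [0.64, -0.72, 0], "turn": [0, 0, 0], "fingers": 0}, {"dp": [0.64, -0.72, 0], "turn": [0, 0, 0], "fingers": 0}, {"dp": [0.64, -0.72, 0], "turn": [0, 0, 0], "fingers": 0}, {"dp": [0.64, -0.72, 0], "turn": [0, 0, 0], "fingers": 0}]'

```text
clock: 1.03
eef_pos: [335.1, -257.2, 231.4]
tcp_rot: [3.141, -0.0, 0.262]
contact_force: [0.9, -1.1, -0.1]
opening: 1.0
grasp_force: 0.0
```

>>> play_rows --rows '[{"dp": [0.64, -0.72, 0], "turn": [0, 0, 0], "fingers": 0}, {"dp": [0.64, -0.72, 0], "turn": [0, 0, 0], "fingers": 0}, {"dp": [0.64, -0.72, 0], "turn": [0, 0, 0], "fingers": 0}, {"dp": [0.64, -0.72, 0], "turn": [0, 0, 0], "fingers": 0}, {"dp": [0.64, -0.72, 0], "turn": [0, 0, 0], "fingers": 0}]'

```text
clock: 1.45
eef_pos: [421.4, -84.7, 231.5]
tcp_rot: [3.141, -0.0, 0.263]
contact_force: [0.8, -0.9, 0.4]
opening: 1.001
grasp_force: 0.0
```

>>> play_rows --rows '[{"dp": [0.64, -0.72, 0], "turn": [0, 0, 0], "fingers": 0}, {"dp": [0.64, -0.72, 0], "turn": [0, 0, 0], "fingers": 0}, {"dp": [0.64, -0.72, 0], "turn": [0, 0, 0], "fingers": 0}, {"dp": [0.64, -0.72, 0], "turn": [0, 0, 0], "fingers": 0}, {"dp": [0.64, -0.72, 0], "turn": [0, 0, 0], "fingers": 0}]'

```text
clock: 1.87
eef_pos: [507.6, 87.8, 231.3]
tcp_rot: [3.141, -0.0, 0.263]
contact_force: [0.8, -0.5, -0.1]
opening: 1.001
grasp_force: 0.0
```

>>> play_rows --rows '[{"dp": [0.64, -0.72, 0], "turn": [0, 0, 0], "fingers": 0}, {"dp": [0.64, -0.72, 0], "turn": [0, 0, 0], "fingers": 0}, {"dp": [0.64, -0.72, 0], "turn": [0, 0, 0], "fingers": 0}, {"dp": [0.64, -0.72, 0], "turn": [0, 0, 0], "fingers": 0}, {"dp": [0.64, -0.72, 0], "turn": [0, 0, 0], "fingers": 0}]'

```text
clock: 2.28
eef_pos: [593.7, 259.9, 231.1]
tcp_rot: [3.142, 0.0, 0.263]
contact_force: [0.5, 0.1, 0.6]
opening: 1.004
grasp_force: 0.0
```

>>> play_rows --rows '[{"dp": [0, 0, 0], "turn": [0, 0, -0.6], "fingers": 0}, {"dp": [0, 0, 0], "turn": [0, 0, -0.6], "fingers": 0}, {"dp": [0, 0, 0], "turn": [0, 0, 0], "fingers": 0}, {"dp": [0, 0, 0], "turn": [0, 0, 0], "fingers": 0}]'

```text
clock: 2.62
eef_pos: [593.1, 258.0, 230.9]
tcp_rot: [3.142, 0.001, 0.387]
contact_force: [-0.6, 0.0, 0.3]
opening: 0.997
grasp_force: 0.0
```

```bash
cat >> h.py <<'E'
def to(x,y,z,yawdeg):
    s=r.sense();p=s['eef_pos'];rt=s['tcp_rot'];w=rt[2];d=np.array([x,y,z])-p;c,q=np.cos(w),np.sin(w)
    print('at',p.round(1),'rot',rt.round(3),'units tool:',(np.array([c*d[0]+q*d[1],q*d[0]-c*d[1],-d[2]])/40).round(2),'turn z units',round((np.degrees(w)-yawdeg)/6,2),'clk',s['clock'])
E
python3 - <<'E'
from h import *
to(616.5,292.1,60,22.4)
f=grab('scene','s1.png')
E
```

```text
at [593.1 258.  230.9] rot [3.142e+00 1.000e-03 3.870e-01] units tool: [ 0.86 -0.57  4.27] turn z units -0.04 clk 2.6167
```

View pics/s1.png

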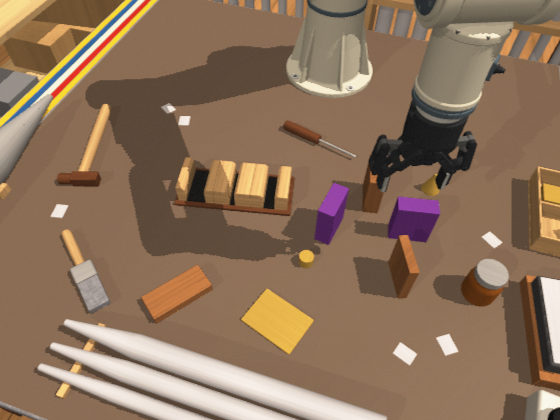

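The view shows the gripper near (425,165), short of the thin board at (403,265). The purple decoys sit clear of the finger paths. Going over it and down.

>>> play_rows --rows '[{"dp": [0.43, -0.28, 0], "turn": [0, 0, 0], "fingers": 0}, {"dp": [0.43, -0.29, 0], "turn": [0, 0, 0], "fingers": 0}, {"dp": [0, 0, 0.7], "turn": [0, 0, 0], "fingers": 0}, {"dp": [0, 0, 0.7], "turn": [0, 0, 0], "fingers": 0}, {"dp": [0, 0, 0.3], "turn": [0, 0, 0], "fingers": 0}]'

```text
clock: 3.08
eef_pos: [615.0, 291.1, 160.1]
tcp_rot: [3.141, 0.004, 0.386]
contact_force: [-1.1, -0.4, -0.7]
opening: 0.999
grasp_force: 0.0
```

>>> play_rows --rows '[{"dp": [0, 0, 0], "turn": [0, 0, 0], "fingers": 0}, {"dp": [0, 0, 0], "turn": [0, 0, 0], "fingers": 0}]'

```text
clock: 3.25
eef_pos: [616.4, 291.6, 163.4]
tcp_rot: [3.142, 0.001, 0.387]
contact_force: [-0.4, -0.1, 0.7]
opening: 0.999
grasp_force: 0.0
```

```bash
python3 - <<'E'
from h import *
to(616.5,292.1,60,22.4)
g=lambda f,a,b,c,d:cv2.resize(np.ascontiguousarray(f['pixels'][c:d,a:b,::-1]),(395,395),interpolation=cv2.INTER_CUBIC)
a=r.grab_frame('scene');b=r.grab_frame('top')
for f,n in((a,'scene'),(b,'top')): print(n,np.round(proj(f,[616.5,292.1,100])),np.round(proj(f,[616.5,292.1,0])))
cv2.imwrite('pics/c2.png',np.hstack([g(a,340,480,180,320),g(b,60,200,90,230)]))
E
```

```text
at [616.4 291.6 163.4] rot [3.142e+00 1.000e-03 3.870e-01] units tool: [ 0.01 -0.01  2.58] turn z units -0.04 clk 3.25
scene [408. 252.] [396. 279.]
top [122. 157.] [140. 174.]
```

View pics/c2.png

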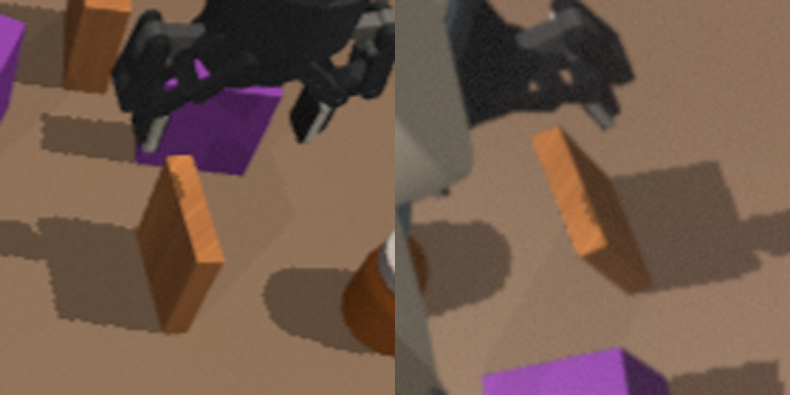

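Left (scene) and right (top) crops show the thin board's top face centred at scene (409,254) and top (122,157). My estimate predicts (408,252) and (122,157), so it's good. Descend and grip.

>>> play_rows --rows '[{"dp": [0.03, 0, 0.7], "turn": [0, 0, 0], "fingers": 0}, {"dp": [0, 0, 0.7], "turn": [0, 0, 0], "fingers": 0}, {"dp": [0, 0, 0.7], "turn": [0, 0, 0], "fingers": 0}, {"dp": [0, 0, 0.45], "turn": [0, 0, 0], "fingers": 0.3}, {"dp": [0, 0, 0], "turn": [0, 0, 0], "fingers": 0.5}]'

```text
clock: 3.77
eef_pos: [616.2, 291.7, 58.9]
tcp_rot: [3.141, 0.004, 0.388]
contact_force: [-0.5, 1.0, -0.3]
opening: 0.746
grasp_force: 0.0
```

>>> play_rows --rows '[{"dp": [0, 0, 0], "turn": [0, 0, 0], "fingers": 0.7}, {"dp": [0, 0, 0], "turn": [0, 0, 0], "fingers": 1}, {"dp": [0, 0, 0], "turn": [0, 0, 0], "fingers": 1}, {"dp": [0, 0, 0], "turn": [0, 0, 0], "fingers": 1}, {"dp": [0, 0, 0], "turn": [0, 0, 0], "fingers": 1}]'

```text
clock: 4.18
eef_pos: [619.0, 293.2, 63.6]
tcp_rot: [-3.141, -0.004, 0.388]
contact_force: [-0.4, -0.0, 8.4]
opening: 0.204
grasp_force: 49.6
```

>>> play_rows --rows '[{"dp": [0, 0, 0], "turn": [0, 0, 0], "fingers": 1}, {"dp": [0, 0, 0], "turn": [0, 0, 0], "fingers": 1}, {"dp": [0, 0, 0], "turn": [0, 0, 0], "fingers": 1}, {"dp": [0, 0, 0], "turn": [0, 0, 0], "fingers": 1}]'

```text
clock: 4.52
eef_pos: [619.0, 293.2, 63.6]
tcp_rot: [-3.141, -0.004, 0.388]
contact_force: [-0.4, -0.3, 7.0]
opening: 0.202
grasp_force: 49.6
```

>>> play_rows --rows '[{"dp": [0, 0, -0.4], "turn": [0, 0, 0], "fingers": 1}, {"dp": [0, 0, -0.7], "turn": [0, 0, 0], "fingers": 1}, {"dp": [0, 0, -0.8], "turn": [0, 0, 0], "fingers": 1}, {"dp": [0, 0, -0.8], "turn": [0, 0, 0], "fingers": 1}, {"dp": [0, 0, -0.5], "turn": [0, 0, 0], "fingers": 1}]'

```text
clock: 4.93
eef_pos: [618.8, 293.1, 193.7]
tcp_rot: [-3.141, -0.004, 0.388]
contact_force: [0.8, 0.6, -1.1]
opening: 0.208
grasp_force: 48.9
```

>>> play_rows --rows '[{"dp": [0, 0, 0], "turn": [0, 0, 0.6], "fingers": 1}, {"dp": [0, 0, 0], "turn": [0, 0, 0.6], "fingers": 1}, {"dp": [0, 0, 0], "turn": [0, 0, 0.65], "fingers": 1}, {"dp": [0, 0, 0], "turn": [0, 0, 0], "fingers": 1}, {"dp": [0, 0, 0], "turn": [0, 0, 0], "fingers": 1}]'

```text
clock: 5.35
eef_pos: [617.7, 292.6, 189.9]
tcp_rot: [-3.141, -0.001, 0.197]
contact_force: [-0.8, -0.2, -0.3]
opening: 0.2
grasp_force: 49.0
```

```bash
python3 - <<'E'
from h import *
to(490.8,-10.3,190,11.2)
print(r.sense()['grasp_force'],r.sense()['opening'])
E
```

```text
at [617.7 292.6 189.9] rot [-3.141e+00 -1.000e-03  1.970e-01] units tool: [-4.59  6.81 -0.  ] turn z units 0.01 clk 5.35
48.97745490074158 0.2003554500352562
```

>>> play_rows --rows '[{"dp": [-0.3, 0.45, 0], "turn": [0, 0, 0], "fingers": 1}, {"dp": [-0.5, 0.74, 0], "turn": [0, 0, 0], "fingers": 1}, {"dp": [-0.5, 0.74, 0], "turn": [0, 0, 0], "fingers": 1}, {"dp": [-0.5, 0.74, 0], "turn": [0, 0, 0], "fingers": 1}, {"dp": [-0.5, 0.74, 0], "turn": [0, 0, 0], "fingers": 1}]'

```text
clock: 5.77
eef_pos: [552.9, 139.8, 189.3]
tcp_rot: [3.142, -0.0, 0.198]
contact_force: [0.0, -0.4, -0.6]
opening: 0.203
grasp_force: 48.9
```

>>> play_rows --rows '[{"dp": [-0.5, 0.74, 0], "turn": [0, 0, 0], "fingers": 1}, {"dp": [-0.5, 0.74, 0], "turn": [0, 0, 0], "fingers": 1}, {"dp": [-0.5, 0.74, 0], "turn": [0, 0, 0], "fingers": 1}, {"dp": [-0.5, 0.74, 0], "turn": [0, 0, 0], "fingers": 1}, {"dp": [-0.29, 0.44, 0], "turn": [0, 0, 0], "fingers": 1}]'

```text
clock: 6.18
eef_pos: [488.5, -12.6, 189.5]
tcp_rot: [3.141, 0.001, 0.197]
contact_force: [0.5, -0.0, -0.3]
opening: 0.203
grasp_force: 49.2
```

>>> play_rows --rows '[{"dp": [0, 0, 0.5], "turn": [0, 0, 0], "fingers": 1}, {"dp": [0, 0, 0.5], "turn": [0, 0, 0], "fingers": 1}, {"dp": [0, 0, 0.4], "turn": [0, 0, 0], "fingers": 1}, {"dp": [0, 0, 0], "turn": [0, 0, 0], "fingers": 1}, {"dp": [0, 0, 0], "turn": [0, 0, 0], "fingers": 1}]'

```text
clock: 6.6
eef_pos: [489.8, -10.2, 133.1]
tcp_rot: [-3.141, 0.002, 0.196]
contact_force: [0.9, 0.6, -0.1]
opening: 0.208
grasp_force: 49.0
```

```bash
python3 - <<'E'
from h import *
to(490.8,-10.3,75.6,11.2)
g=lambda f,a,b,c,d:cv2.resize(np.ascontiguousarray(f['pixels'][c:d,a:b,::-1]),(395,395),interpolation=cv2.INTER_CUBIC)
a=r.grab_frame('scene');b=r.grab_frame('top')
for f,n in((a,'scene'),(b,'top')): print(n,[np.round(proj(f,p)) for p in ([490.8,-10.3,100+70],[490.8,-10.3,70])])
cv2.imwrite('pics/c3.png',np.hstack([g(a,190,330,100,240),g(b,250,390,150,290)]))
E
```

```text
at [489.8 -10.2 133.1] rot [-3.141e+00  2.000e-03  1.960e-01] units tool: [0.02 0.01 1.44] turn z units 0.01 clk 6.6
scene [array([271., 139.]), array([271., 173.])]
top [array([312., 221.]), array([310., 232.])]
```

View pics/c3.png

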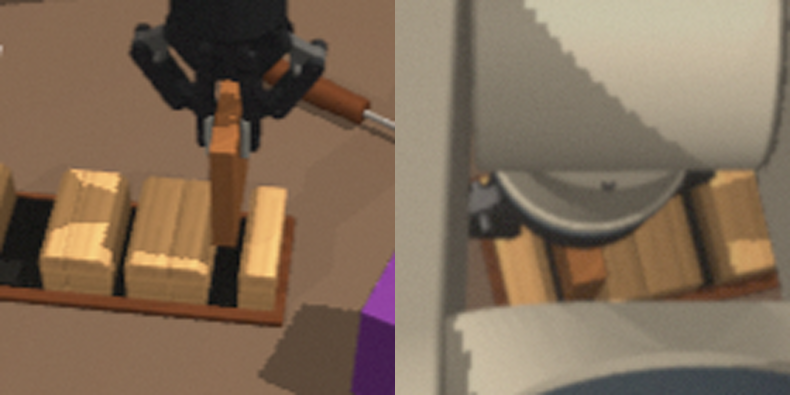

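The scene crop shows the thin board held over the medium slot. Its front lower edge is at about px (271,187), and the slot mouth lies just below it. A quick offset check before lowering.

```bash
python3 - <<'E'
from h import *
f=r.grab_frame('scene');C=lambda u,v:(u/2.82+190,v/2.82+100)
a=np.radians(11.2);ex=np.array([np.cos(a),np.sin(a)]);ey=np.array([-np.sin(a),np.cos(a)]);s=np.array([490.8,-10.3])
for n,p,z in(('board front bottom',(228,246),69.5),('board front top',(227,152),169.5),('rack front bot left-of-slot',(210,302),12),('rack right',(238,306),12),('right block front top l',(240,272),50),('r',(278,274),50),('left block front top r',(210,264),50),('l',(126,257),50)):
    d=ray(f,*C(*p),z)[:2]-s;print(n,(d@ex).round(1),(d@ey).round(1))
E
```

```text
board front bottom 38.6 4.7
board front top 40.0 4.5
rack front bot left-of-slot 48.1 -8.1
rack right 49.2 13.7
right block front top l 46.2 14.7
r 44.5 42.9
left block front top r 41.5 -8.5
l 42.8 -71.8
```

>>> play_rows --rows '[{"dp": [0.02, 0.03, 0.2], "turn": [0, 0, 0], "fingers": 1}, {"dp": [0, 0, 0.25], "turn": [0, 0, 0], "fingers": 1}, {"dp": [0, 0, 0.25], "turn": [0, 0, 0], "fingers": 1}, {"dp": [0, 0, 0.25], "turn": [0, 0, 0], "fingers": 1}, {"dp": [0, 0, 0], "turn": [0, 0, 0], "fingers": 1}]'

```text
clock: 7.17
eef_pos: [489.6, -11.1, 92.9]
tcp_rot: [-3.141, 0.004, 0.195]
contact_force: [-0.5, -0.9, -1.6]
opening: 0.205
grasp_force: 49.0
```

>>> play_rows --rows '[{"dp": [0, 0, 0.2], "turn": [0, 0, 0], "fingers": 1}, {"dp": [0, 0, 0.15], "turn": [0, 0, 0], "fingers": 1}, {"dp": [0, 0, 0.05], "turn": [0, 0, 0], "fingers": 1}, {"dp": [0, 0, 0.03], "turn": [0, 0, 0], "fingers": 1}, {"dp": [0, 0, 0], "turn": [0, 0, 0], "fingers": 1}]'

```text
clock: 7.58
eef_pos: [491.2, -11.2, 77.9]
tcp_rot: [-3.141, 0.0, 0.195]
contact_force: [-1.1, 0.2, -1.4]
opening: 0.203
grasp_force: 49.0
```

>>> play_rows --rows '[{"dp": [0, 0, 0], "turn": [0, 0, 0], "fingers": 1}, {"dp": [0, 0, 0.03], "turn": [0, 0, 0], "fingers": 1}, {"dp": [0, 0, 0], "turn": [0, 0, 0], "fingers": 1}, {"dp": [0, 0, 0], "turn": [0, 0, 0], "fingers": 1}]'

```text
clock: 7.92
eef_pos: [491.4, -11.2, 77.0]
tcp_rot: [3.142, -0.0, 0.195]
contact_force: [0.6, -0.6, -0.8]
opening: 0.203
grasp_force: 49.0
```

>>> play_rows --rows '[{"dp": [0, 0, 0.03], "turn": [0, 0, 0], "fingers": 1}, {"dp": [0, 0, 0.03], "turn": [0, 0, 0], "fingers": 1}, {"dp": [0, 0, 0], "turn": [0, 0, 0], "fingers": 1}, {"dp": [0, 0, 0], "turn": [0, 0, 0], "fingers": 1}]'

```text
clock: 8.25
eef_pos: [491.5, -11.2, 75.6]
tcp_rot: [3.141, -0.001, 0.195]
contact_force: [-5.6, 0.3, 16.6]
opening: 0.205
grasp_force: 51.5
```

>>> play_rows --rows '[{"dp": [0, 0, 0.03], "turn": [0, 0, 0], "fingers": 1}, {"dp": [0, 0, 0.03], "turn": [0, 0, 0], "fingers": 1}, {"dp": [0, 0, 0], "turn": [0, 0, 0], "fingers": 1}, {"dp": [0, 0, 0], "turn": [0, 0, 0], "fingers": 1}]'

```text
clock: 8.58
eef_pos: [491.5, -11.3, 75.5]
tcp_rot: [3.141, -0.001, 0.195]
contact_force: [-16.5, 1.6, 51.8]
opening: 0.203
grasp_force: 56.6
```

Floor reached at exactly the predicted 75.5 mm. Ease off and release.

>>> play_rows --rows '[{"dp": [0, 0, -0.05], "turn": [0, 0, 0], "fingers": 1}, {"dp": [0, 0, 0], "turn": [0, 0, 0], "fingers": 1}, {"dp": [0, 0, 0], "turn": [0, 0, 0], "fingers": 0.6}, {"dp": [0, 0, 0], "turn": [0, 0, 0], "fingers": 0.3}, {"dp": [0, 0, 0], "turn": [0, 0, 0], "fingers": 0}]'

```text
clock: 9.0
eef_pos: [491.2, -11.2, 73.9]
tcp_rot: [-3.142, 0.0, 0.195]
contact_force: [0.2, 0.3, -1.1]
opening: 0.622
grasp_force: 0.0
```

>>> play_rows --rows '[{"dp": [0, 0, 0], "turn": [0, 0, 0], "fingers": 0}, {"dp": [0, 0, 0], "turn": [0, 0, 0], "fingers": 0}, {"dp": [0, 0, 0], "turn": [0, 0, 0], "fingers": 0}, {"dp": [0, 0, -0.4], "turn": [0, 0, 0], "fingers": 0}, {"dp": [0, 0, -0.8], "turn": [0, 0, 0], "fingers": 0}]'

```text
clock: 9.42
eef_pos: [488.7, -11.1, 119.7]
tcp_rot: [-3.14, 0.007, 0.195]
contact_force: [-0.2, 0.1, 0.1]
opening: 1.0
grasp_force: 0.0
```

>>> play_rows --rows '[{"dp": [0, 0, -0.8], "turn": [0, 0, 0], "fingers": 0}, {"dp": [0, 0, -0.4], "turn": [0, 0, 0], "fingers": 0}, {"dp": [0, 0, 0], "turn": [0, 0, 0], "fingers": 0}, {"dp": [0, 0, 0], "turn": [0, 0, 0], "fingers": 0}]'

```text
clock: 9.75
eef_pos: [491.8, -11.2, 170.7]
tcp_rot: [3.141, -0.002, 0.195]
contact_force: [-1.0, 0.1, -0.2]
opening: 1.004
grasp_force: 0.0
```

```bash
python3 - <<'E'
from h import *
to(430.7,202.8,170,9.75)
E
```

```text
at [491.8 -11.2 170.7] rot [ 3.141e+00 -2.000e-03  1.950e-01] units tool: [-0.46 -5.55  0.02] turn z units 0.23 clk 9.75
```

>>> play_rows --rows '[{"dp": [-0.05, -0.6, 0], "turn": [0, 0, 0], "fingers": 0}, {"dp": [-0.08, -0.95, 0], "turn": [0, 0, 0], "fingers": 0}, {"dp": [-0.08, -0.95, 0], "turn": [0, 0, 0], "fingers": 0}, {"dp": [-0.08, -0.95, 0], "turn": [0, 0, 0], "fingers": 0}, {"dp": [-0.08, -0.95, 0], "turn": [0, 0, 0], "fingers": 0}]'

```text
clock: 10.17
eef_pos: [441.0, 159.6, 168.5]
tcp_rot: [3.141, 0.003, 0.194]
contact_force: [0.2, -0.4, -0.7]
opening: 0.999
grasp_force: 0.0
```

>>> play_rows --rows '[{"dp": [-0.08, -0.75, 0], "turn": [0, 0, 0], "fingers": 0}, {"dp": [0, -0.4, 0], "turn": [0, 0, 0.23], "fingers": 0}, {"dp": [0, 0, 0], "turn": [0, 0, 0], "fingers": 0}, {"dp": [0, 0, 0], "turn": [0, 0, 0], "fingers": 0}]'

```text
clock: 10.5
eef_pos: [429.6, 203.2, 168.7]
tcp_rot: [3.141, 0.002, 0.173]
contact_force: [-0.5, 0.1, -0.3]
opening: 1.002
grasp_force: 0.0
```

```bash
python3 - <<'E'
from h import *
to(430.7,202.8,60,9.75)
g=lambda f,a,b,c,d:cv2.resize(np.ascontiguousarray(f['pixels'][c:d,a:b,::-1]),(395,395),interpolation=cv2.INTER_CUBIC)
a=r.grab_frame('scene');b=r.grab_frame('top')
print([np.round(proj(a,p)) for p in ([430.7,202.8,100],)],[np.round(proj(b,p)) for p in ([430.7,202.8,100],)])
cv2.imwrite('pics/c4.png',np.hstack([g(a,230,410,110,290),g(b,250,390,150,290)]))
E
```

```text
at [429.6 203.2 168.7] rot [3.141e+00 2.000e-03 1.730e-01] units tool: [0.02 0.01 2.72] turn z units 0.03 clk 10.5
[array([378., 167.])] [array([174., 271.])]
```

View pics/c4.png

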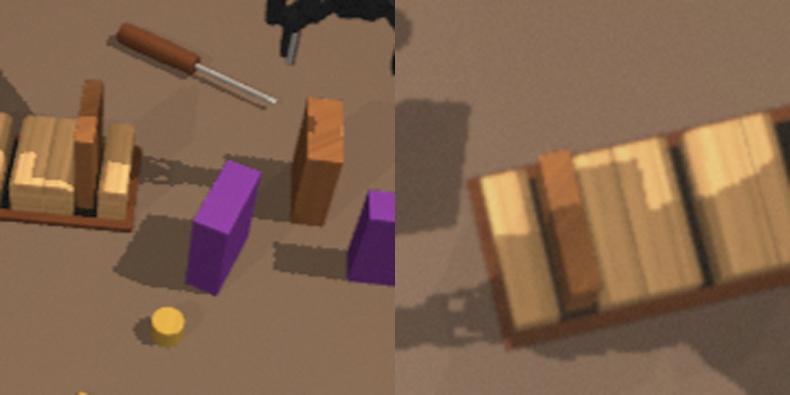

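The thin board stands upright in the medium slot (top crop, about (570,230)). The thick board's top face is at scene (378,169), against a predicted (378,167). Descend and grip.

>>> play_rows --rows '[{"dp": [0.04, 0, 0.7], "turn": [0, 0, 0], "fingers": 0}, {"dp": [0, 0, 0.8], "turn": [0, 0, 0], "fingers": 0}, {"dp": [0, 0, 0.8], "turn": [0, 0, 0], "fingers": 0}, {"dp": [0, 0, 0.42], "turn": [0, 0, 0], "fingers": 0}, {"dp": [0, 0, 0], "turn": [0, 0, 0], "fingers": 0.3}]'

```text
clock: 11.02
eef_pos: [430.0, 200.9, 57.9]
tcp_rot: [3.14, 0.006, 0.169]
contact_force: [-0.7, -0.4, 0.2]
opening: 0.886
grasp_force: 0.0
```

>>> play_rows --rows '[{"dp": [0, 0, 0], "turn": [0, 0, 0], "fingers": 0.5}, {"dp": [0, 0, 0], "turn": [0, 0, 0], "fingers": 1}, {"dp": [0, 0, 0], "turn": [0, 0, 0], "fingers": 1}, {"dp": [0, 0, 0], "turn": [0, 0, 0], "fingers": 1}, {"dp": [0, 0, 0], "turn": [0, 0, 0], "fingers": 1}]'

```text
clock: 11.43
eef_pos: [433.4, 203.6, 62.7]
tcp_rot: [-3.141, -0.003, 0.171]
contact_force: [0.0, -1.3, 7.6]
opening: 0.393
grasp_force: 50.1
```

>>> play_rows --rows '[{"dp": [0, 0, 0], "turn": [0, 0, 0], "fingers": 1}, {"dp": [0, 0, 0], "turn": [0, 0, 0], "fingers": 1}, {"dp": [0, 0, 0], "turn": [0, 0, 0], "fingers": 1}, {"dp": [0, 0, 0], "turn": [0, 0, 0], "fingers": 1}]'

```text
clock: 11.77
eef_pos: [433.4, 203.6, 62.7]
tcp_rot: [-3.141, -0.003, 0.171]
contact_force: [0.5, -2.1, 8.5]
opening: 0.393
grasp_force: 50.1
```

>>> play_rows --rows '[{"dp": [0, 0, -0.4], "turn": [0, 0, 0], "fingers": 1}, {"dp": [0, 0, -0.8], "turn": [0, 0, 0], "fingers": 1}, {"dp": [0, 0, -0.9], "turn": [0, 0, 0], "fingers": 1}, {"dp": [0, 0, -0.9], "turn": [0, 0, 0], "fingers": 1}, {"dp": [0, 0, -0.8], "turn": [0, 0, 0], "fingers": 1}]'

```text
clock: 12.18
eef_pos: [432.1, 203.4, 216.0]
tcp_rot: [-3.141, -0.001, 0.171]
contact_force: [1.6, 1.3, -1.9]
opening: 0.394
grasp_force: 50.4
```

>>> play_rows --rows '[{"dp": [0, 0, 0], "turn": [0, 0, -0.23], "fingers": 1}, {"dp": [0, 0, 0], "turn": [0, 0, 0], "fingers": 1}, {"dp": [0, 0, 0], "turn": [0, 0, 0], "fingers": 1}]'

```text
clock: 12.43
eef_pos: [431.7, 203.1, 212.9]
tcp_rot: [3.142, 0.0, 0.195]
contact_force: [-0.2, -0.0, -2.7]
opening: 0.392
grasp_force: 50.6
```

```bash
python3 - <<'E'
from h import *
to(522,-168,215,11.2)
E
```

```text
at [431.7 203.1 212.9] rot [3.142 0.    0.195] units tool: [ 0.42  9.54 -0.05] turn z units -0.01 clk 12.4333
```

>>> play_rows --rows '[{"dp": [0.02, 0.5, 0], "turn": [0, 0, 0], "fingers": 1}, {"dp": [0.04, 0.9, 0], "turn": [0, 0, 0], "fingers": 1}, {"dp": [0.04, 0.9, 0], "turn": [0, 0, 0], "fingers": 1}, {"dp": [0.04, 0.9, 0], "turn": [0, 0, 0], "fingers": 1}, {"dp": [0.04, 0.9, 0], "turn": [0, 0, 0], "fingers": 1}]'

```text
clock: 12.85
eef_pos: [469.8, 42.3, 211.4]
tcp_rot: [-3.141, 0.003, 0.195]
contact_force: [0.2, 0.8, -2.9]
opening: 0.392
grasp_force: 50.6
```

>>> play_rows --rows '[{"dp": [0.04, 0.9, 0], "turn": [0, 0, 0], "fingers": 1}, {"dp": [0.04, 0.9, 0], "turn": [0, 0, 0], "fingers": 1}, {"dp": [0.04, 0.9, 0], "turn": [0, 0, 0], "fingers": 1}, {"dp": [0.04, 0.9, 0], "turn": [0, 0, 0], "fingers": 1}, {"dp": [0.04, 0.9, 0], "turn": [0, 0, 0], "fingers": 1}]'

```text
clock: 13.27
eef_pos: [512.5, -132.7, 211.2]
tcp_rot: [-3.14, 0.003, 0.194]
contact_force: [0.8, 1.1, -1.7]
opening: 0.396
grasp_force: 50.6
```

>>> play_rows --rows '[{"dp": [0.04, 0.65, 0], "turn": [0, 0, 0], "fingers": 1}, {"dp": [0, 0.29, 0], "turn": [0, 0, 0], "fingers": 1}, {"dp": [0, 0, 0], "turn": [0, 0, 0], "fingers": 1}]'

```text
clock: 13.52
eef_pos: [521.9, -169.6, 211.4]
tcp_rot: [-3.141, 0.003, 0.192]
contact_force: [-0.9, -0.0, -1.4]
opening: 0.394
grasp_force: 50.7
```

>>> play_rows --rows '[{"dp": [0, 0, 0.5], "turn": [0, 0, 0], "fingers": 1}, {"dp": [0, 0, 0.8], "turn": [0, 0, 0], "fingers": 1}, {"dp": [0, 0, 0.7], "turn": [0, 0, 0], "fingers": 1}, {"dp": [0, 0, 0], "turn": [0, 0, 0], "fingers": 1}, {"dp": [0, 0, 0], "turn": [0, 0, 0], "fingers": 1}]'

```text
clock: 13.93
eef_pos: [520.7, -166.1, 131.7]
tcp_rot: [-3.139, 0.004, 0.195]
contact_force: [-0.7, -0.3, -1.0]
opening: 0.39
grasp_force: 50.4
```

```bash
python3 - <<'E'
from h import *
to(522,-168,74.7,11.2)
g=lambda f,a,b,c,d:cv2.resize(np.ascontiguousarray(f['pixels'][c:d,a:b,::-1]),(395,395),interpolation=cv2.INTER_CUBIC)
a=r.grab_frame('scene');b=r.grab_frame('top')
cv2.imwrite('pics/c5.png',np.hstack([g(a,165,305,95,235),g(b,310,450,150,290)]))
E
```

```text
at [ 520.7 -166.1  131.7] rot [-3.139  0.004  0.195] units tool: [0.02 0.05 1.43] turn z units -0.0 clk 13.9333
```

View pics/c5.png

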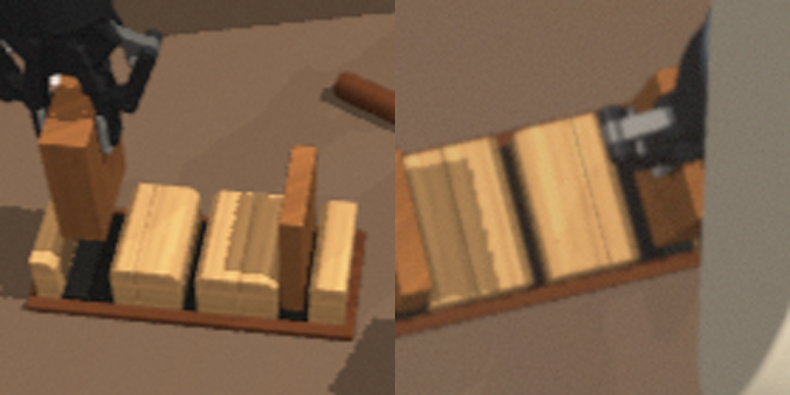

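The scene crop shows the thick board over the wide slot, with its lower front edge running from about crop (59,237) to (97,241). The slot's front lower opening runs from about (64,296) to (112,303). Checking the alignment.

```bash
python3 - <<'E'
from h import *
f=r.grab_frame('scene');C=lambda u,v:(u/2.82+165,v/2.82+95)
a=np.radians(11.2);ex=np.array([np.cos(a),np.sin(a)]);ey=np.array([-np.sin(a),np.cos(a)]);s=np.array([521.8,-167.3])
for n,p,z in(('board bl',(59,237),69),('board br',(97,241),69),('board tl',(39,140),169),('board tr',(94,147),169),('slot l',(64,296),12),('slot r',(112,303),12),('block l',(112,271),50),('block r',(187,276),50),('outer l',(33,262),50),('outer r',(356,290),50)):
    d=ray(f,*C(*p),z)[:2]-s;print(n,(d@ex).round(1),(d@ey).round(1))
to(522,-168,74.7,11.2)
E
```

```text
board bl 38.8 -14.7
board br 39.0 14.1
board tl 38.2 -13.2
board tr 39.8 25.2
slot l 50.0 -16.8
slot r 52.0 21.4
block l 50.8 25.7
block r 48.4 82.1
outer l 49.8 -34.7
outer r 45.7 208.6
at [ 523.5 -167.5  134.8] rot [ 3.141e+00 -2.000e-03  1.950e-01] units tool: [-0.04  0.01  1.5 ] turn z units -0.0 clk 14.0833
```

>>> play_rows --rows '[{"dp": [0, 0, 0.2], "turn": [0, 0, 0], "fingers": 1}, {"dp": [0, 0, 0.25], "turn": [0, 0, 0], "fingers": 1}, {"dp": [0, 0, 0.25], "turn": [0, 0, 0], "fingers": 1}, {"dp": [0, 0, 0.25], "turn": [0, 0, 0], "fingers": 1}, {"dp": [0, 0, 0], "turn": [0, 0, 0], "fingers": 1}]'

```text
clock: 14.5
eef_pos: [521.0, -167.3, 92.8]
tcp_rot: [-3.14, 0.003, 0.195]
contact_force: [-1.3, -0.0, -2.1]
opening: 0.392
grasp_force: 50.6
```

>>> play_rows --rows '[{"dp": [0, 0, 0.2], "turn": [0, 0, 0], "fingers": 1}, {"dp": [0, 0, 0.2], "turn": [0, 0, 0], "fingers": 1}, {"dp": [0, 0, 0.05], "turn": [0, 0, 0], "fingers": 1}, {"dp": [0, 0, 0], "turn": [0, 0, 0], "fingers": 1}, {"dp": [0, 0, 0], "turn": [0, 0, 0], "fingers": 1}]'

```text
clock: 14.92
eef_pos: [522.6, -167.8, 77.2]
tcp_rot: [-3.141, 0.0, 0.195]
contact_force: [0.2, -0.2, -1.8]
opening: 0.39
grasp_force: 50.6
```

>>> play_rows --rows '[{"dp": [0, 0, 0.03], "turn": [0, 0, 0], "fingers": 1}, {"dp": [0, 0, 0.03], "turn": [0, 0, 0], "fingers": 1}, {"dp": [0, 0, 0], "turn": [0, 0, 0], "fingers": 1}, {"dp": [0, 0, 0], "turn": [0, 0, 0], "fingers": 1}]'

```text
clock: 15.25
eef_pos: [522.6, -167.8, 75.0]
tcp_rot: [3.141, -0.0, 0.195]
contact_force: [-0.8, 0.2, -1.9]
opening: 0.39
grasp_force: 50.6
```

>>> play_rows --rows '[{"dp": [0, 0, 0.02], "turn": [0, 0, 0], "fingers": 1}, {"dp": [0, 0, 0], "turn": [0, 0, 0], "fingers": 1}, {"dp": [0, 0, 0], "turn": [0, 0, 0], "fingers": 1}]'

```text
clock: 15.5
eef_pos: [522.6, -167.8, 74.8]
tcp_rot: [3.141, -0.0, 0.195]
contact_force: [-1.6, 1.0, 5.5]
opening: 0.391
grasp_force: 51.6
```

Contact came at the predicted 74.8 mm. Release, retreat and look.

>>> play_rows --rows '[{"dp": [0, 0, 0.02], "turn": [0, 0, 0], "fingers": 1}, {"dp": [0, 0, 0], "turn": [0, 0, 0], "fingers": 1}, {"dp": [0, 0, 0], "turn": [0, 0, 0], "fingers": 0.4}, {"dp": [0, 0, 0], "turn": [0, 0, 0], "fingers": 0.2}, {"dp": [0, 0, 0], "turn": [0, 0, 0], "fingers": 0}]'

```text
clock: 15.92
eef_pos: [522.7, -167.8, 73.4]
tcp_rot: [3.141, -0.0, 0.195]
contact_force: [-0.3, 0.3, -0.4]
opening: 0.804
grasp_force: 0.0
```

>>> play_rows --rows '[{"dp": [0, 0, 0], "turn": [0, 0, 0], "fingers": 0}, {"dp": [0, 0, 0], "turn": [0, 0, 0], "fingers": 0}, {"dp": [0, 0, 0], "turn": [0, 0, 0], "fingers": 0}, {"dp": [0, 0, -0.4], "turn": [0, 0, 0], "fingers": 0}, {"dp": [0, 0, -0.8], "turn": [0, 0, 0], "fingers": 0}]'

```text
clock: 16.33
eef_pos: [520.0, -167.0, 118.6]
tcp_rot: [-3.138, 0.006, 0.195]
contact_force: [0.6, 0.4, 0.0]
opening: 1.0
grasp_force: 0.0
```

>>> play_rows --rows '[{"dp": [0, 0, -0.8], "turn": [0, 0, 0], "fingers": 0}, {"dp": [0, 0, -0.8], "turn": [0, 0, 0], "fingers": 0}, {"dp": [0, 0.8, 0], "turn": [0, 0, 0], "fingers": 0}, {"dp": [0, 0.9, 0], "turn": [0, 0, 0], "fingers": 0}, {"dp": [0, 0.9, 0], "turn": [0, 0, 0], "fingers": 0}]'

```text
clock: 16.75
eef_pos: [543.3, -270.7, 186.4]
tcp_rot: [3.141, -0.001, 0.196]
contact_force: [1.5, 0.7, 0.1]
opening: 0.997
grasp_force: 0.0
```

>>> play_rows --rows '[{"dp": [0, 0.9, 0], "turn": [0, 0, 0], "fingers": 0}, {"dp": [0, 0.9, 0], "turn": [0, 0, 0], "fingers": 0}, {"dp": [0, 0.5, 0], "turn": [0, 0, 0], "fingers": 0}, {"dp": [0, 0, 0], "turn": [0, 0, 0], "fingers": 0}, {"dp": [0, 0, 0], "turn": [0, 0, 0], "fingers": 0}]'

```text
clock: 17.17
eef_pos: [560.1, -360.8, 184.6]
tcp_rot: [-3.141, 0.001, 0.193]
contact_force: [0.1, -0.0, -1.1]
opening: 1.002
grasp_force: 0.0
```

```bash
python3 - <<'E'
from h import *
g=lambda f,a,b,c,d:cv2.resize(np.ascontiguousarray(f['pixels'][c:d,a:b,::-1]),(395,395),interpolation=cv2.INTER_CUBIC)
a=r.grab_frame('scene');b=r.grab_frame('top')
cv2.imwrite('pics/c6.png',np.hstack([g(a,165,305,95,235),g(b,270,440,140,310)]))
print(r.sense()['clock'],r.sense()['eef_pos'])
E
```

```text
17.2667 [ 560.02655178 -359.20301607  184.83305736]
```

View pics/c6.png

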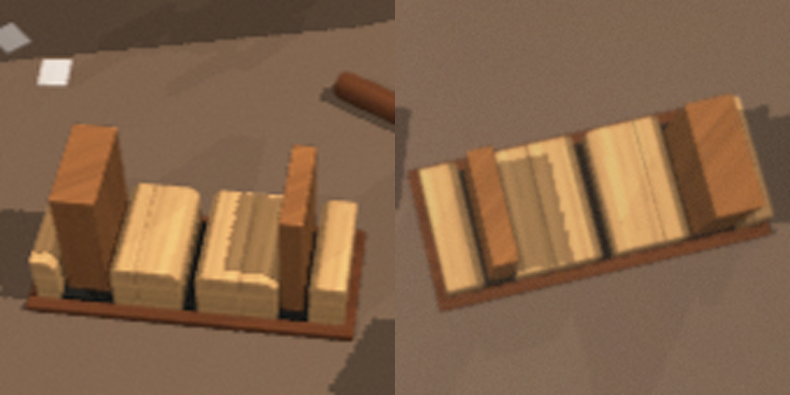

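The thick board stands upright in the wide slot (scene crop about (90,210)) and the thin one in the medium slot (about (298,230)). The narrow slot is empty and the arm is clear. Handing in.

```bash
python3 -c "
from rig import r
print(r.sign_off())"
```

```text
the job is handed in; nothing more can be done
None
```

The thin blank is upright on the floor of the medium slot and the thick blank on the floor of the wide slot, both roughly centred; the narrow slot is empty, the arm is clear, and the job was handed in at about 17 s of the 67 s limit.

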